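# Fold back the dust cover and file the rubber mould

## Robot

A 6-joint arm with a two-finger parallel gripper is mounted at the origin on the work surface. World frame = base frame: x ahead of the robot, y to its left, z up, the work surface at z = 0. Lengths are in m, angles in degrees, forces in N, time in s.
With the tool pointing down it reaches from about 0.35 to 0.875 m from the base axis. Payload 4.2 kg.
Tool frame: the origin (TCP) lies on the centre line of the jaws, within the pads' length; the fingertips stand 8 mm ahead of it and the grasp point (between the pads) lies 11 mm behind it; z points along the fingers, y is the direction in which the jaws open and shut (so a half turn about z gives the same grasp; the last joint's range is limited). The gripper opens to 87 mm and grips with 3 to 60 N. Pads are 19 mm wide; open, the fingers measure 117 mm over their backs; the gripper's body (75 mm by 190 mm) begins 51 mm behind the grasp point.
Start: joints at [-61.387, 22.042, 0.453, 0, -68.411, -14.817], TCP at [0.149, -0.607, 0.231] pointing down, gripper open.
Joint ranges: [-179.83, 179.83], [-69.29, 118.12], [-61.27, 80.66], [-181.25, 117.63], [-171.15, -9.14], [-177.46, 177.46]. Speed limits (degrees/s): [159.86, 159.86, 180, 180, 180, 180].

## Interface

Orientations are given as a 3x3 rotation matrix whose columns are the frame's x, y, z axes.
In Python, from station import sense, capture, finish_job, recognise gives the robot as it stands.
- The arm moves only by the tool apply_moves, never from a script. Its argument "plan" is a list that holds one entry, the list of rows, each a list of 7 numbers: the opening in per cent of the stroke, from 0 (shut) to 100 (fully open), then the shift along the world's x, y, z in units of 25 mm (1.0 is 25 mm), then the turn, a rotation vector about the world's x, y, z in rad. A call has 1 to 12 rows; each row shifts and turns the pose as measured when the row begins; what a row does not reach is not made up. A row lasts 1/12 s, in which the tool goes at most 41.7 mm and 7.16 degrees, less where a joint would pass 70% of its speed; a pose out of reach is approached as far as the arm can. A call is refused whole if a number of a shift passes 1 or a number of a turn 0.125, either way. A call with a gripper value outside its range is refused whole. The fingers move at their own pace and stop on an object; the grip force is fixed at half the most. Time passes only in rows, so rows that do not move let the fingers close. It gives the time, the measured TCP pose, the force and the opening at its end, in the units of the state.
- sense(): the state, without advancing time (a new reading comes with each control period).
- capture(name): name is "side" or "top"; returns a dict with "pixels" (480x640x3 uint8, red, green, blue), "depth" (480x640 float32, m along the optical axis (not along the pixel's ray), 0 where there is no reading), "mtx" (3x3 intrinsics, pixels), "distortion" ([k1, k2, p1, p2, k3] as OpenCV has them; the pictures are not rectified), "R" (3x3) and "t" (3): a world point X has camera coordinates R X + t. Camera axes: x right, y down, z forward; pixel columns grow to the right and rows downward; lengths in m; the calibration is good to about 2 mm. A picture is of the moment at which its call begins.
- finish_job(): hands the job in, once; it reports no verdict.
Trained networks look in a picture, given as the dict that the camera call returned (one of the last four; its "shot" number tells which), for a name from the list of things; names that differ only in an ending like _2 or _b are one class to them, and where a whole thing is asked for, a point or a joint stands for the part that bears it (a point fixed in the world has none). Each returns a list of dicts, best first, with "score" (0 to 1); they miss things now and then, are a little off and sometimes report something else, mostly with a low value. They report only what shows in the picture. A call takes as long as a camera call. They do not tell look-alikes from the thing itself.
- recognise(label, picture): "at" ([x, y, z] in m, in the coordinates of the camera as it stood for that picture, good to about 4 mm: the middle of the surface that is visible of it).
The state is a dict: "time_s": time; "joints": joint angles; "joint_velocities": joint speeds; "effort": joint torques, N m; "tcp_pos": TCP position; "ee_rot": TCP orientation; "wrist_force": force on the tool from outside, world axes, zero at the start; "moment": the same for the moment, N m; "gripper_width": opening from 0.0 (shut) to 1.0 (fully open).
Only numpy, scipy, OpenCV 4.12 (cv2) and the standard library are available. Lean on these libraries where they do the work, as an engineer would, in place of code of your own. Each camera call takes 0.05 s, during which the arm holds its last target.

## Task

Push the bifold dust cover of the mould case back by its orange bar until its two panels stand upright, folded flat against each other, and leave it open. Then stand the yellow rubber mould upright in the empty black tray at the front of the case, setting it down rather than dropping it. Do not disturb the pink and blue moulds already in their trays or knock over the red wax trees.

Things in the scene. Friction and masses are not known exactly. Their poses are not given: they have to be found in the camera images.
- case: Open grey case fixed to the bench, 172 mm deep (its x; front at -x) by 312 mm wide (its y), under a light-grey bifold cover; origin at the centre of its underside, z up. Front wall: outer face at x -86 mm, top 70 mm up. Side rails: inner faces at y +-144 mm, tops 100 mm up. At its front three black trays stand at y -82, 0 and 82 mm; which one is empty varies. Contents stay below 65 mm.
- push_bar (a point): Centre of the orange round bar, 16 mm thick, 278 mm long (case y), on the cover's front edge. Guided by the rails, it moves straight along the case's x, always 90 mm above the bench, so 20 mm above the front wall's top: 138 mm in front of the hinge line when closed, 16 mm when fully folded. In between: 140.9 mm x cos(joint cover + 0.186). Its front is free for pushing.
- cover_hinge (a point): Middle of the rear hinge line of the cover, at the back of the case: 68 mm behind the case's centre, 90 mm above the bench; axes as the case's. Two panels, each 70 mm deep, 280 mm wide, 6 mm thick, are hinged to each other; the rear one is hinged here, the front one carries the orange bar. Folded, they stand upright here, 160 mm above the bench at the top.
- cover (a joint): Rise of the rear panel, rad: 0 closed (a shallow roof, ridge about 110 mm above the bench), 1.271 when both panels stand upright, inner faces flat together; the front panel mirrors it. Pushing the orange bar to the back folds it, with about 4 N at first and less later. Let go early it falls shut; within about 0.15 rad of fully folded it stays.
- mould_mid (a point): Centre (half-way up) of the loose yellow rubber mould, a block 80 mm long (its x), 32 mm thick (its y), 56 mm tall (its z), about 160 g, standing on its long narrow side on the bench left of the case. Pinch it from above across its 32 mm thickness.
- bay (a point): Middle of the inner floor of the empty black tray, 8 mm above the bench; axes as the case's. The tray is fixed, 94 mm (x) by 74 mm (y) inside, walls 13 mm above this floor. The mould fits with its length along x; its centre is then 28 mm above this point. Neighbouring tray centres are 82 mm away along y; a side rail may be 62 mm away.
- mould_pink: Loose pink mould of the same size, standing upright in one of the trays; origin at the centre of its underside, x along its length.
- mould_blue: Loose blue mould of the same size, standing upright in another tray; origin at the centre of its underside, x along its length.
- tree_a: Red wax tree 160 mm tall on a black rubber base 82 mm across, loose, right of the case; origin under its base.
- tree_b: Red wax tree 180 mm tall on a black rubber base 82 mm across, loose, right of the case and farther back; origin under its base.
- tree_c: Red wax tree 170 mm tall on a black rubber base 82 mm across, loose, on the left at the back; origin under its base.
Things that resemble listed ones, but are neither listed nor needed, are in the scene too. There is more than one size of the part that bears mould_mid; the job needs the middle-sized.

How it is judged (in metres and radians):
On the way:
1. the cover is folded open: both panels upright and flat against each other (value of joint cover above 1.2 rad), for 0.2 s.
At the end, for the whole second after the job is handed in: Cover folded (joint above 1.2 of 1.271 rad); yellow mould released, at rest and upright (within 0.15 rad) on the empty tray's floor (centre within 20 mm along, 30 mm across, 22 to 34 mm up); pink and blue moulds still upright (0.2 rad) (value of joint cover above 1.2 rad and x of mould_mid in the frame of bay between -0.02 and 0.02 m and y of mould_mid in the frame of bay between -0.03 and 0.03 m and z of mould_mid in the frame of bay between 0.022 and 0.034 m and angle between mould_mid's own z axis and vertical below 0.15 rad and linear speed of mould below 0.02 m/s and angle between each of mould_pink, mould_blue's own z axis and vertical below 0.2 rad); the robot touches nothing.
It fails at once if the pink or blue mould is disturbed: shifted by more than 15 mm or tipped by more than 0.3 rad (distance of any of mould_pink, mould_blue from where it was at the start of the episode above 0.015 m or angle between any of mould_pink, mould_blue's own z axis and vertical above 0.3 rad).
It fails at once if a wax tree is knocked over (tipped by more than 0.4 rad) (angle between any of tree_a, tree_b, tree_c's own z axis and vertical above 0.4 rad).
It fails at once if the yellow mould is dropped (falls free of the fingers faster than 0.6 m/s, a drop of about 20 mm) (linear speed of mould above 0.6 m/s and contact force between the fingers and mould below 0.1 N).
It also fails if it takes over 51 s, if anything falls off the work surface, if the arm or the gripper's body presses on something with over 40 N, if the wrist force passes 120 N, or if a joint passes its speed limit or range.

## Working session

There is one attempt and no reset: what is moved stays moved. The work goes in short steps, Python scripts to look and compute and a tool call to move; the robot and the scene stay as the last step left them, time stands still between calls to the robot, and variables do not carry over. Pictures are saved under pics/ and viewed, and the job is handed in when it is done.

Besides the shell and the picture viewer there is one more tool, called in YAML: its name, and indented under it one key for each argument. apply_moves: Moves the arm, as the interface text tells. Its arguments: {"type":"object","properties":{"plan":{"type":"array","items":{"type":"array","items":{"type":"array","items":{"type":"number"}}}}},"required":["plan"]}

```bash
mkdir -p pics; ls; cat > h.py <<'E'
import numpy as np, cv2, json
from station import sense, capture, finish_job, recognise
def w(p,c): return np.array(c["R"]).T@(np.array(p)-np.array(c["t"]))
def save(c,n): cv2.imwrite(f"pics/{n}.png",np.array(c["pixels"])[:,:,::-1])
def cloud(c):
    d=np.array(c["depth"]);h,wd=d.shape
    u,v=np.meshgrid(np.arange(wd),np.arange(h))
    q=cv2.undistortPoints(np.stack([u,v],-1).reshape(-1,1,2).astype(np.float64),np.array(c["mtx"]),np.array(c["distortion"])).reshape(h,wd,2)
    P=np.concatenate([q*d[...,None],d[...,None]],-1)
    return (P-np.array(c["t"]))@np.array(c["R"])
E
python3 - <<'E'
from h import *
s=sense();print(s)
for n in("top","side"):
    c=capture(n);save(c,n+"0");np.save(n+"0.npy",cloud(c));
    for l in("push_bar","mould_mid","mould_pink","mould_blue","tree_a","case","cover_hinge","bay"):
        try:
            for r in recognise(l,c)[:4]: print(n,l,round(r["score"],2),w(r["at"],c).round(3))
        except Exception as e: print(n,l,e)
E
```

```text
pics
{'time_s': 0.0, 'joints': array([-6.13892508e+01,  2.20904494e+01,  3.80781259e-01, -2.84200494e-02,
       -6.84111068e+01, -1.48169793e+01]), 'joint_velocities': array([-0.11815977, -0.03165081,  0.07215   ,  0.02200793, -0.03502279,
        0.06541117]), 'effort': array([-1.13868504e-03, -3.90669537e+01,  1.87404478e+01,  4.22004595e+00,
        1.09506963e-02, -1.83836883e-04]), 'tcp_pos': array([ 0.14890258, -0.60640889,  0.22947118]), 'ee_rot': array([[-9.71203798e-01, -2.38249487e-01, -6.04462937e-04],
       [-2.38250236e-01,  9.71201593e-01,  2.07135129e-03],
       [ 9.35569840e-05,  2.15571768e-03, -9.99997672e-01]]), 'wrist_force': array([-0.64533531,  0.28328844,  0.19008518]), 'moment': array([-0.00796319, -0.02962885, -0.03016459]), 'gripper_width': 0.9982849256058656}
top push_bar 0.79 [ 0.484 -0.024  0.099]
top mould_mid 0.77 [0.51  0.267 0.056]
top mould_mid 0.75 [0.366 0.272 0.074]
top mould_mid 0.74 [0.488 0.386 0.041]
top mould_blue 0.32 [ 0.674 -0.441  0.061]
top tree_a 0.84 [ 0.672 -0.443  0.058]
top tree_a 0.81 [ 0.504 -0.431  0.03 ]
top tree_a 0.61 [0.634 0.43  0.027]
top case 0.78 [ 0.515 -0.028  0.097]
top case 0.69 [0.461 0.041 0.008]
top case 0.47 [ 0.482 -0.023  0.097]
top cover_hinge 0.93 [ 0.517 -0.024  0.095]
top bay 0.46 [0.461 0.043 0.006]
top bay 0.16 [ 0.508 -0.428  0.031]
side push_bar 0.66 [ 0.484 -0.018  0.099]
side mould_mid 0.93 [0.497 0.287 0.046]
side mould_mid 0.83 [0.352 0.287 0.071]
side mould_mid 0.69 [0.484 0.398 0.039]
side mould_pink 0.58 [ 0.46  -0.01   0.055]
side mould_blue 0.42 [ 0.463 -0.087  0.057]
side tree_a 0.92 [ 0.676 -0.447  0.055]
side tree_a 0.82 [ 0.506 -0.433  0.029]
side tree_a 0.72 [ 0.48  -0.016  0.103]
side tree_a 0.68 [0.634 0.448 0.025]
side case 0.61 [0.493 0.008 0.091]
side cover_hinge 0.73 [0.489 0.012 0.09 ]
side cover_hinge 0.2 [ 0.484 -0.016  0.103]
side bay 0.47 [0.502 0.042 0.007]
side bay 0.36 [ 0.484 -0.019  0.104]
```

View pics/top0.png

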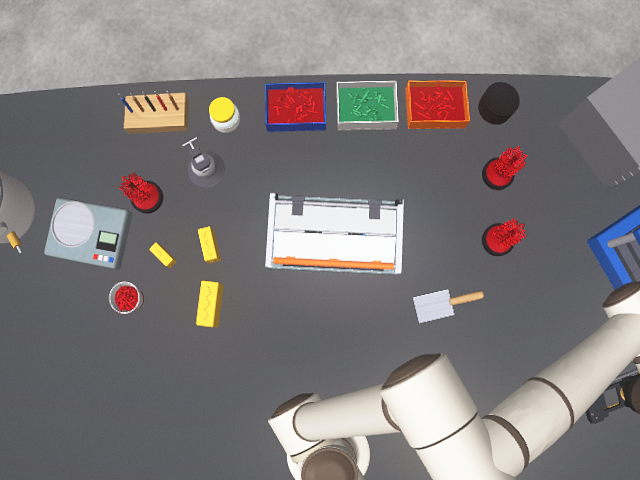

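View pics/side0.png

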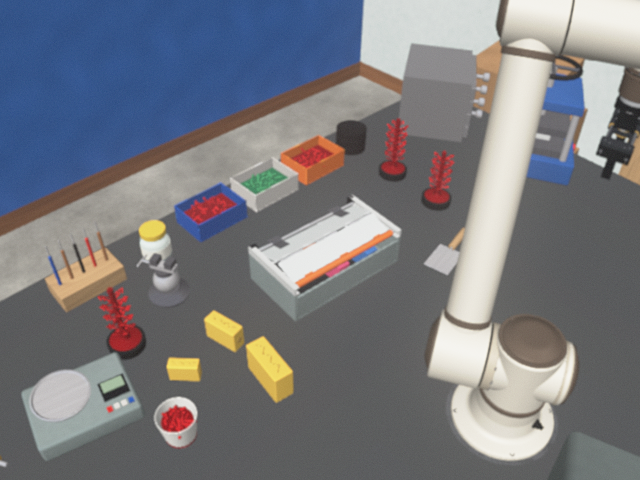

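```bash
python3 - <<'E'
from h import *
for n in("top","side"):
    im=cv2.imread(f"pics/{n}0.png");P=np.load(n+"0.npy");hsv=cv2.cvtColor(im,cv2.COLOR_BGR2HSV)
    for nm,lo,hi in (("yel",(20,100,80),(36,255,255)),("or",(5,140,120),(17,255,255))):
        m=cv2.inRange(hsv,lo,hi);k,lab,st,ce=cv2.connectedComponentsWithStats(m)
        for i in range(1,k):
            if st[i,4]<60: continue
            Q=P[lab==i];Q=Q[np.isfinite(Q).all(1)]
            zt=np.percentile(Q[:,2],98)
            T=Q[Q[:,2]>zt-.006]
            r=cv2.minAreaRect((T[:,:2]*1000).astype(np.float32))
            print(n,nm,st[i],'ztop',zt.round(3),'rect',np.round(r[0],0),np.round(r[1],0),round(r[2],1))
E
```

```text
top yel [209  97  26  26 525] ztop 0.092 rect [588. 115.] [620.  61.] 26.3
top yel [198 226  22  37 517] ztop 0.063 rect [406. 166.] [382.  61.] 46.6
top yel [  7 233   9  15  63] ztop 0.078 rect [531. 778.] [35. 12.] 39.7
top yel [149 242  28  26 299] ztop 0.05 rect [392. 217.] [462.  37.] 60.9
top yel [ 196  280   28   47 1021] ztop 0.081 rect [359. 149.] [294. 105.] 86.1
top or [ 405   80   65   49 1163] ztop 0.059 rect [ 597. -201.] [174. 708.] 69.3
top or [274 257 120  12 784] ztop 0.103 rect [444. -13.] [198. 223.] 41.1
side yel [139 220  27  21 457] ztop 0.089 rect [341. 477.] [  60. 1166.] 64.7
side yel [ 204  310   40   42 1063] ztop 0.058 rect [164. 465.] [ 70. 862.] 61.8
side yel [ 246  336   48   67 1918] ztop 0.077 rect [ 96. 455.] [ 80. 762.] 56.4
side yel [166 357  36  25 763] ztop 0.047 rect [148. 529.] [ 63. 772.] 68.5
side or [ 281  136   64   49 1402] ztop 0.056 rect [392. 198.] [ 176. 1541.] 43.2
side or [297 231  95  56 596] ztop 0.1 rect [193. 325.] [ 182. 1069.] 36.7
```

The top view shows the case around pixel (335,232), with the orange bar at row 263. The three yellow moulds are at (207,243) middle-sized, (208,303) large and (161,254) small. In the side view the empty tray appears to be the left one. I'll refine these poses with valid depth only.

```bash
python3 - <<'E'
from h import *
c=capture("top");print("cam",w([0,0,0],c))
for n in("top","side"):
    im=cv2.imread(f"pics/{n}0.png");P=np.load(n+"0.npy");hsv=cv2.cvtColor(im,cv2.COLOR_BGR2HSV)
    for nm,lo,hi in (("yel",(20,100,80),(36,255,255)),("or",(5,140,120),(17,255,255))):
        m=cv2.inRange(hsv,lo,hi);k,lab,st,ce=cv2.connectedComponentsWithStats(m)
        for i in range(1,k):
            if st[i,4]<200: continue
            Q=P[lab==i];Q=Q[(Q[:,2]<.25)&(Q[:,2]>-.02)]
            zt=np.median(Q[:,2]) if n=="top" else np.percentile(Q[:,2],90)
            T=Q[abs(Q[:,2]-zt)<.006]
            r=cv2.minAreaRect((T[:,:2]*1000).astype(np.float32))
            d=T[:,:2]-T[:,:2].mean(0);vv=np.linalg.svd(d,full_matrices=0)[2][0]
            print(n,nm,st[i],'ztop',zt.round(3),'mean',T.mean(0).round(4),'rect',np.round(r[0],0),np.round(r[1],0),round(r[2],1),'pca',np.degrees(np.arctan2(vv[1],vv[0])).round(1))
    # case points z>0.085
    if n=="top":
        sub=P[170:285,255:415].reshape(-1,3)
        for a,b in((.085,.125),(.095,.105),(.06,.075)):
            T=sub[(sub[:,2]>a)&(sub[:,2]<b)];r=cv2.minAreaRect((T[:,:2]*1000).astype(np.float32));print(a,b,len(T),r)
im=cv2.imread("pics/top0.png")[170:290,240:420];cv2.imwrite("pics/cr.png",cv2.resize(im,None,fx=4.4,fy=4.4,interpolation=2))
im=cv2.imread("pics/side0.png")[180:330,230:420];cv2.imwrite("pics/cr2.png",cv2.resize(im,None,fx=4,fy=4,interpolation=2))
E
```

```text
cam [0.2962284  0.00572031 1.51948047]
top yel [209  97  26  26 525] ztop 0.085 mean [0.8386 0.2397 0.0848] rect [840. 240.] [61. 62.] 58.3 pca -173.1
top yel [198 226  22  37 517] ztop 0.055 mean [0.5104 0.2761 0.0556] rect [512. 276.] [79. 34.] 13.0 pca -166.7
top yel [149 242  28  26 299] ztop 0.044 mean [0.4906 0.3931 0.0441] rect [491. 394.] [64. 25.] 45.3 pca -133.7
top yel [ 196  280   28   47 1021] ztop 0.073 mean [0.3682 0.2732 0.0742] rect [368. 274.] [ 45. 105.] 82.2 pca 172.9
top or [ 405   80   65   49 1163] ztop 0.036 mean [ 0.8563 -0.3003  0.0367] rect [ 858. -299.] [150. 114.] 90.0 pca 88.8
top or [274 257 120  12 784] ztop 0.097 mean [ 0.4528 -0.0243  0.0967] rect [454. -24.] [275.  16.] 85.8 pca 85.7
0.085 0.125 8365 ((522.952880859375, -28.166107177734375), (313.4652099609375, 170.28634643554688), 85.61849212646484)
0.095 0.105 4764 ((523.03662109375, -28.198074340820312), (313.4281311035156, 170.29029846191406), 85.58574676513672)
0.06 0.075 501 ((524.0985107421875, -27.336502075195312), (306.1280517578125, 173.16014099121094), 85.58963012695312)
side yel [139 220  27  21 457] ztop 0.087 mean [0.837  0.2422 0.0851] rect [838. 241.] [62. 62.] 55.8 pca 156.8
side yel [ 204  310   40   42 1063] ztop 0.056 mean [0.5088 0.2795 0.0547] rect [511. 279.] [81. 36.] 13.4 pca -167.7
side yel [ 246  336   48   67 1918] ztop 0.076 mean [0.364  0.2764 0.0739] rect [366. 275.] [ 44. 107.] 83.5 pca 172.9
side yel [166 357  36  25 763] ztop 0.044 mean [0.4886 0.3957 0.0428] rect [489. 395.] [62. 27.] 43.3 pca -133.4
side or [ 281  136   64   49 1402] ztop 0.052 mean [ 0.8527 -0.2919  0.0511] rect [ 859. -299.] [119. 158.] 1.8 pca 88.9
side or [297 231  95  56 596] ztop 0.098 mean [ 0.451  -0.0152  0.0959] rect [452. -21.] [272.  18.] 86.0 pca 85.7
```

View pics/cr.png

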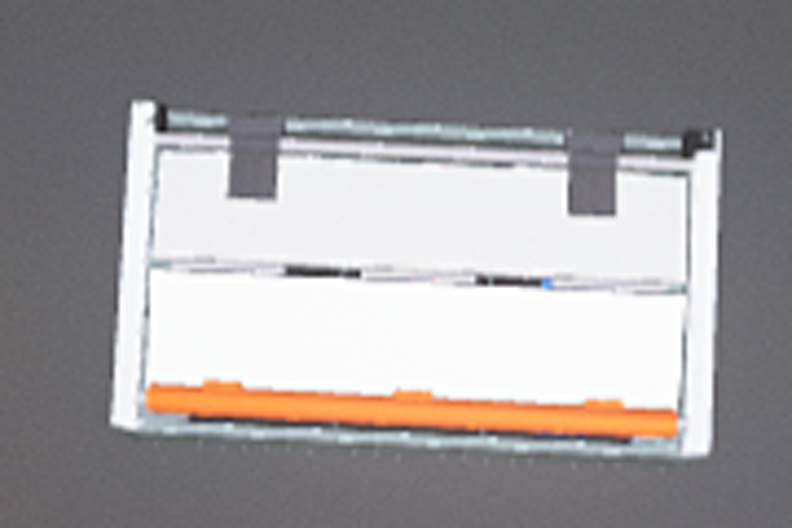

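View pics/cr2.png

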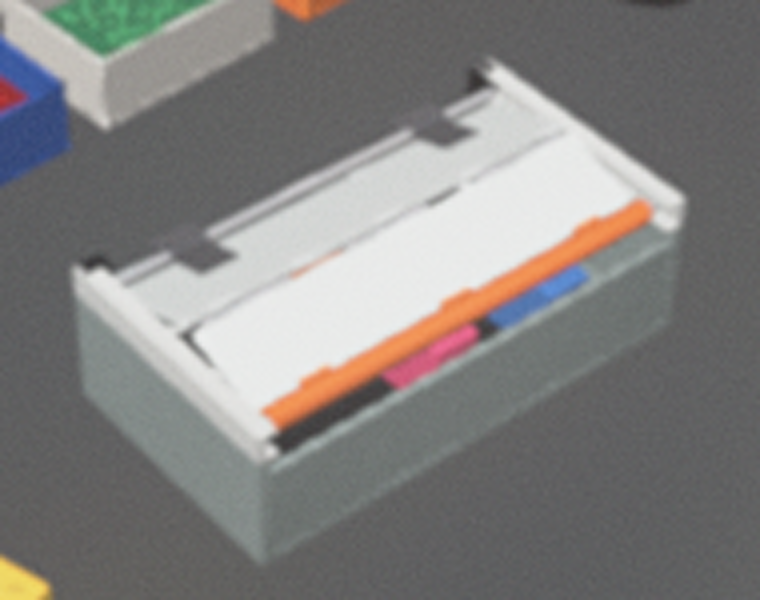

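apply_moves:
  plan:
    - [[0,0.4,1,0,0,0,-0.106],[0,0.4,1,0,0,0,-0.106],[0,0.4,1,0,0,0,-0.106],[0,0.4,1,0,0,0,0],[0,0.4,1,0,0,0,0],[0,0.4,1,0,0,0,0],[0,0.4,1,0,0,0,0],[0,0.4,1,0,0,0,0],[0,0.4,1,0,0,0,0],[0,0.4,1,0,0,0,0],[0,0.4,1,0,0,0,0],[0,0.4,1,0,0,0,0]]

```text
time_s: 1.95
tcp_pos: [0.2701, -0.2984, 0.2295]
ee_rot: [[-0.995, 0.103, 0.002], [0.103, 0.995, -0.003], [-0.002, -0.002, -1.0]]
wrist_force: [0.7, 0.3, 0.4]
gripper_width: 0.174
```

apply_moves:
  plan:
    - [[0,0.45,0.95,0,0,0,0.026],[0,0.45,0.95,0,0,0,0],[0,0.45,0.95,0,0,0,0],[0,0.45,0.95,0,0,0,0],[0,0.45,0.95,0,0,0,0],[0,0.45,0.95,0,0,0,0],[0,0.45,0.95,0,-0.008,-0.1,0],[0,0.45,0.95,0,-0.008,-0.1,0],[0,0.45,0.95,-0.3,-0.008,-0.1,0],[0,0.45,0.95,-0.6,-0.008,-0.1,0],[0,0.45,0.95,-0.8,-0.008,-0.1,0],[0,0.4,0.5,-0.8,0,0,0]]

```text
time_s: 2.95
tcp_pos: [0.4086, -0.0392, 0.1944]
ee_rot: [[-0.891, 0.087, 0.446], [0.072, 0.996, -0.052], [-0.449, -0.014, -0.893]]
wrist_force: [0.6, -1.6, 0.6]
gripper_width: 0.006
```

apply_moves:
  plan:
    - [[0,-0.1,0.4,-0.6,0,0,0],[0,-0.1,0.4,-0.8,0,0,0],[0,0,0,-0.8,0,0,0],[0,0,0,-0.8,0,0,0],[0,0,0,-0.6,0,0,0],[0,0,0,-0.3,0,0,0],[0,0,0,0,0,0,0]]

```text
time_s: 3.53
tcp_pos: [0.4308, -0.0217, 0.1457]
ee_rot: [[-0.915, 0.07, 0.396], [0.067, 0.998, -0.02], [-0.397, 0.008, -0.918]]
wrist_force: [0.1, -0.6, -0.2]
gripper_width: 0.004
```

```bash
python3 - <<'E'
from h import *
s=sense();print(s["time_s"],s["tcp_pos"],s["wrist_force"])
c=capture("side");save(c,"s1")
E
```

```text
3.5333 [ 0.43083053 -0.02170938  0.14568164] [ 0.13786799 -0.62585407 -0.22329316]
```

View pics/s1.png

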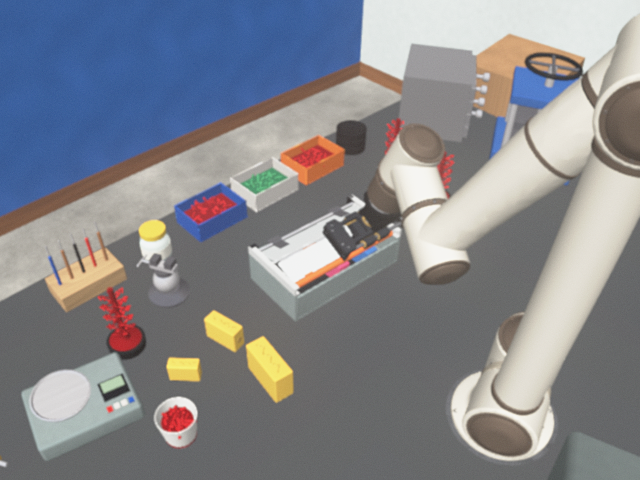

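```bash
python3 - <<'E'
from h import *
s=sense();print(s["joints"].round(1),s["tcp_pos"],s["ee_rot"].round(3))
E
```

```text
[  18.9   -2.1  -61.2   43.6  -12.4 -154.2] [ 0.43074241 -0.02170142  0.14599131] [[-0.915  0.07   0.397]
 [ 0.067  0.998 -0.02 ]
 [-0.397  0.008 -0.918]]
```

apply_moves:
  plan:
    - [[0,0,0,0.8,0.008,0.1,0],[0,0,0,0.8,0.008,0.1,0],[0,0,0,0.4,0.008,0.1,0],[0,0,0,0,0.008,0.1,0],[0,0,0,0,0,0,0]]

```text
time_s: 4.0
tcp_pos: [0.4369, -0.0376, 0.183]
ee_rot: [[-0.989, 0.08, 0.127], [0.076, 0.997, -0.033], [-0.129, -0.023, -0.991]]
wrist_force: [1.6, -0.6, 1.0]
gripper_width: 0.009
```

```bash
python3 - <<'E'
from h import *
s=sense();print(s["joints"].round(1),s["tcp_pos"],s["ee_rot"].round(3))
E
```

```text
[  19.4    2.4  -35.4    5.8  -46.  -117.8] [ 0.4368899  -0.03762746  0.18302763] [[-0.989  0.08   0.127]
 [ 0.076  0.997 -0.033]
 [-0.129 -0.023 -0.991]]
```

apply_moves:
  plan:
    - [[0,-0.2,0.3,-0.8,-0.02,0,0],[0,-0.2,0.2,-0.8,0,0,0],[0,-0.2,0.2,-0.8,0,0,0],[0,0,0,-0.6,0,0,0],[0,0,0,-0.4,0,0,0],[0,0,0,0,0,0,0]]

```text
time_s: 4.5
tcp_pos: [0.4209, -0.0191, 0.0988]
ee_rot: [[-0.986, 0.082, 0.145], [0.075, 0.996, -0.05], [-0.148, -0.038, -0.988]]
wrist_force: [-1.0, -0.4, -0.7]
gripper_width: 0.007
```

```bash
python3 - <<'E'
from h import *
s=sense();print(s["joints"].round(1),s["tcp_pos"],s["ee_rot"].round(3))
c=capture("side");save(c,"s2")
c=capture("top");save(c,"t2")
E
```

```text
[  23.8    7.6  -47.6   12.4  -28.9 -128.9] [ 0.42089961 -0.01908884  0.09875448] [[-0.986  0.082  0.145]
 [ 0.075  0.996 -0.05 ]
 [-0.148 -0.038 -0.988]]
```

View pics/s2.png

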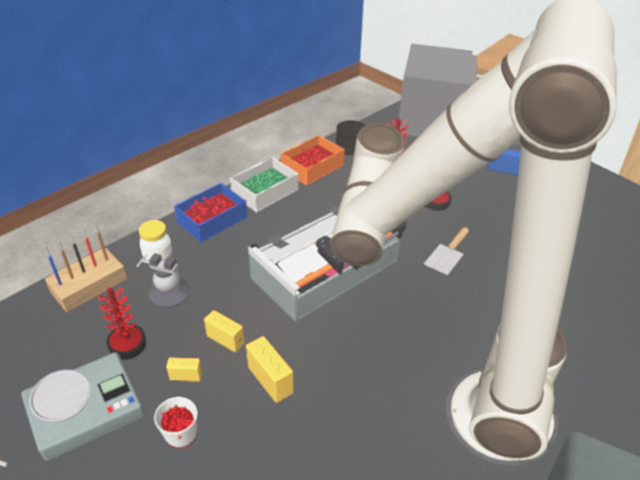

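apply_moves:
  plan:
    - [[0,0,0,-0.3,0,0,0],[0,0,0,0,0,0,0],[0,0.4,-0.03,0,0,0,0],[0,0.4,-0.03,0,0,0,0],[0,0.4,-0.03,0,0,0,0],[0,0.4,-0.03,0,0,0,0]]

```text
time_s: 5.1
tcp_pos: [0.46, -0.0232, 0.0951]
ee_rot: [[-0.986, 0.083, 0.146], [0.077, 0.996, -0.049], [-0.149, -0.037, -0.988]]
wrist_force: [-1.8, 0.7, -1.4]
gripper_width: 0.006
```

```bash
python3 - <<'E'
from h import *
c=capture("side");cv2.imwrite("pics/s3.png",cv2.resize(np.array(c["pixels"])[170:330,230:430,::-1],None,fx=4,fy=3.75))
E
```

```text
(no output)
```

View pics/s3.png

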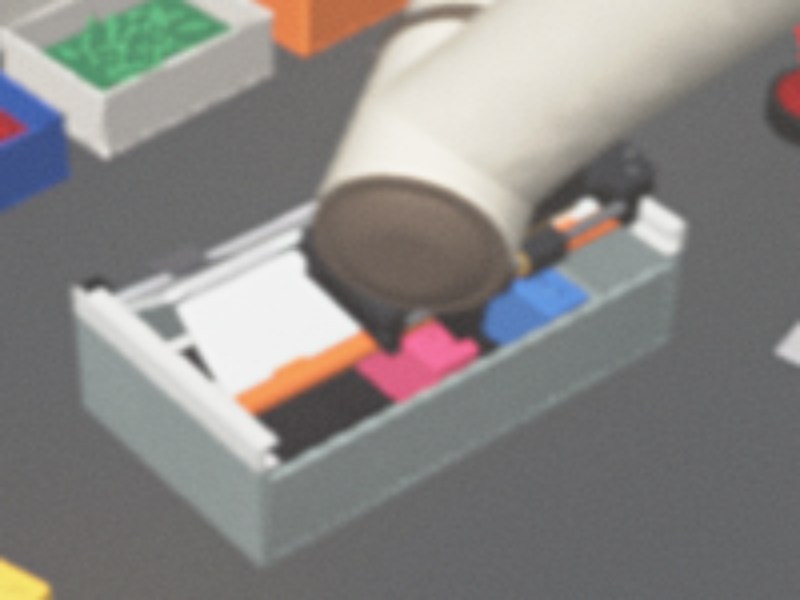

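apply_moves:
  plan:
    - [[0,0.4,-0.03,-0.08,-0.002,-0.025,0],[0,0.4,-0.03,-0.05,-0.002,-0.025,0],[0,0.4,-0.03,0,-0.002,-0.025,0],[0,0.4,-0.03,0,-0.002,-0.025,0],[0,0.4,-0.03,0,-0.002,-0.025,0],[0,0.4,-0.03,0,-0.002,-0.025,0]]

```text
time_s: 5.65
tcp_pos: [0.5342, -0.0256, 0.096]
ee_rot: [[-0.947, 0.089, 0.31], [0.075, 0.996, -0.057], [-0.314, -0.031, -0.949]]
wrist_force: [-0.4, -1.4, -0.3]
gripper_width: 0.003
```

apply_moves:
  plan:
    - [[0,0,0,-0.12,0,0,0],[0,0,0,0,0,0,0]]

```text
time_s: 5.82
tcp_pos: [0.5377, -0.0255, 0.0942]
ee_rot: [[-0.945, 0.087, 0.315], [0.073, 0.996, -0.056], [-0.319, -0.029, -0.947]]
wrist_force: [0.9, 0.1, 0.5]
gripper_width: 0.002
```

```bash
python3 - <<'E'
from h import *
print(sense()["tcp_pos"])
c=capture("top");cv2.imwrite("pics/t4.png",cv2.resize(np.array(c["pixels"])[160:300,240:430,::-1],None,fx=4,fy=4))
c=capture("side");cv2.imwrite("pics/s4.png",cv2.resize(np.array(c["pixels"])[170:330,230:430,::-1],None,fx=4,fy=3.75))
E
```

```text
[ 0.53771331 -0.02548602  0.09420508]
```

View pics/s4.png

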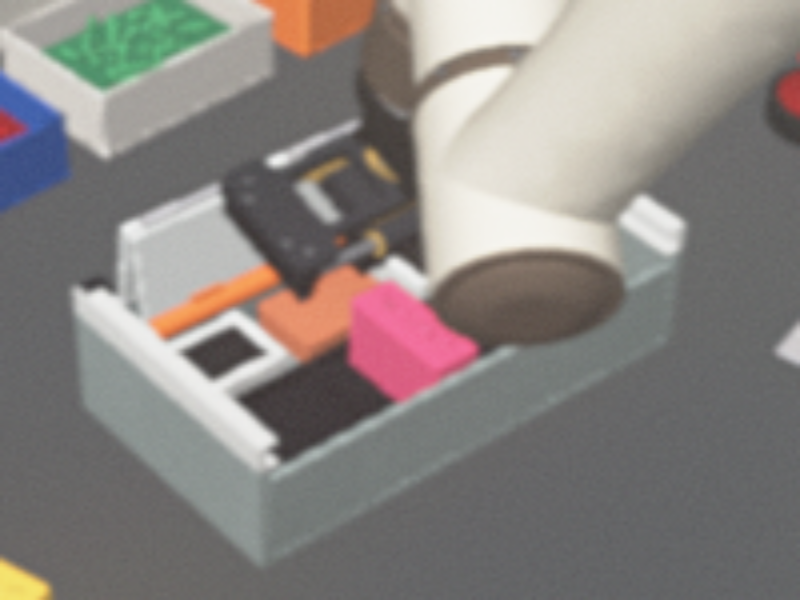

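View pics/t4.png

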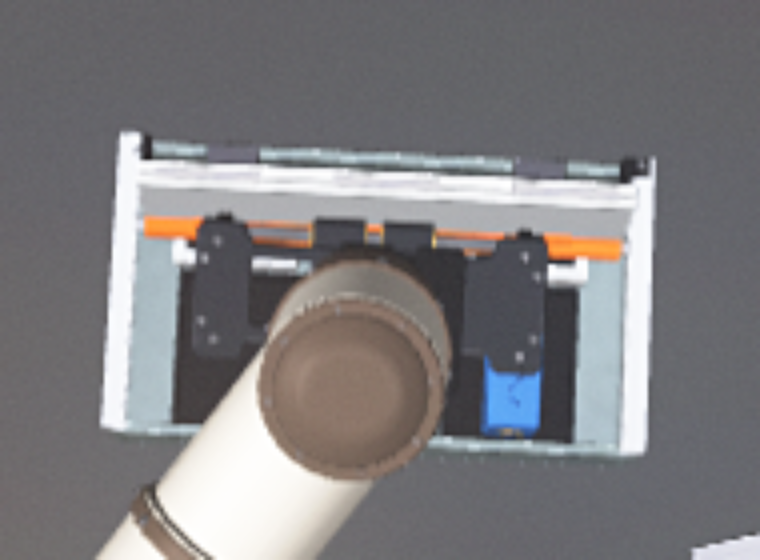

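apply_moves:
  plan:
    - [[0,0.3,-0.03,-0.05,0,0,0],[0,0.3,-0.03,0,0,0,0],[0,0.2,-0.02,0,0,0,0],[0,0.1,0,0,0,0,0]]

```text
time_s: 6.25
tcp_pos: [0.5575, -0.0286, 0.093]
ee_rot: [[-0.947, 0.089, 0.309], [0.075, 0.995, -0.059], [-0.313, -0.033, -0.949]]
wrist_force: [-20.9, 6.5, 11.9]
gripper_width: 0.007
```

apply_moves:
  plan:
    - [[0,0,0,0,0,0,0],[0,-0.3,0.02,0,0,0,0],[0,-0.5,0.04,0.1,0,0,0],[0,-0.7,0.05,0.5,0.005,0.05,0],[0,-0.6,0.05,0.9,0.008,0.08,0],[0,-0.4,0.05,0.9,0.04,0.08,0],[0,-0.2,0.3,0.9,0,0.1,0],[50,0,0.8,0.9,0,0,0]]

```text
time_s: 6.92
tcp_pos: [0.49, 0.0009, 0.1894]
ee_rot: [[-0.997, 0.081, 0.015], [0.08, 0.997, -0.015], [-0.016, -0.014, -1.0]]
wrist_force: [2.0, 0.9, 0.7]
gripper_width: 0.029
```

```bash
python3 - <<'E'
from h import *
print(sense()["tcp_pos"],sense()["ee_rot"].round(3))
c=capture("top");save(c,"t5");np.save("t5.npy",cloud(c));
for l in ("bay","mould_pink","mould_blue","push_bar","mould_mid"):
  for r in recognise(l,c)[:3]: print(l,round(r["score"],2),w(r["at"],c).round(3))
c=capture("side");save(c,"s5");np.save("s5.npy",cloud(c))
E
```

```text
[0.48998862 0.00094718 0.1894077 ] [[-0.997  0.081  0.015]
 [ 0.08   0.997 -0.015]
 [-0.016 -0.014 -1.   ]]
bay 0.59 [0.471 0.053 0.008]
mould_pink 0.54 [ 0.463 -0.021  0.067]
push_bar 0.71 [ 0.568 -0.096  0.129]
mould_mid 0.94 [0.354 0.269 0.073]
mould_mid 0.68 [0.54  0.276 0.054]
mould_mid 0.57 [0.489 0.387 0.042]
```

View pics/t5.png

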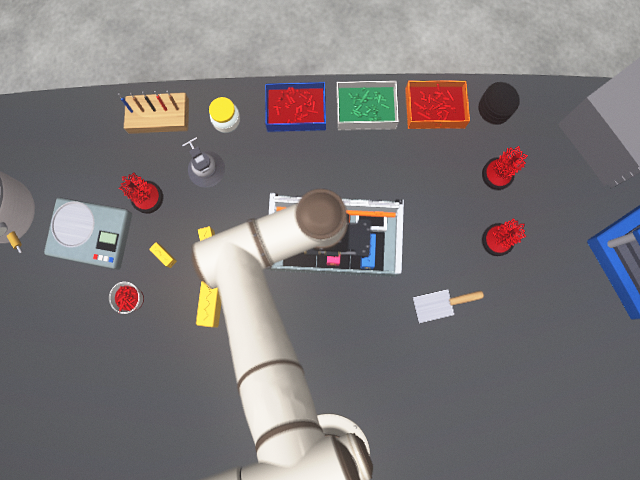

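View pics/s5.png

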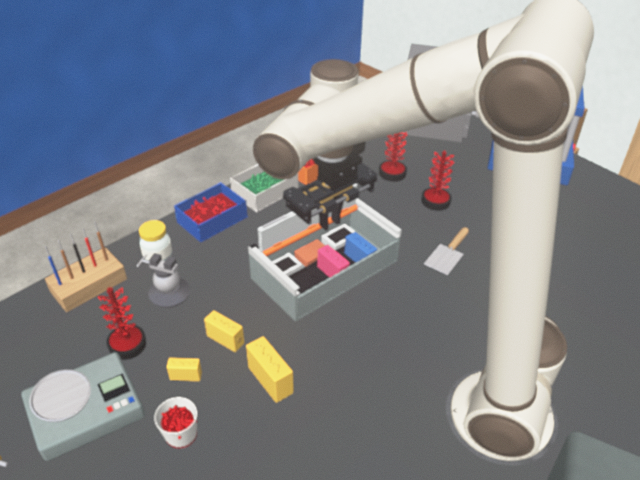

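apply_moves:
  plan:
    - [[60,0.1,1,0,0.015,0,0.1],[60,0.1,1,0,0,0,0.1],[60,0.1,1,0,0,0,0.1],[60,0.1,1,0,0,0,0],[60,0.1,1,0,0,0,0],[60,0.1,1,0,0,0,0],[60,0.1,1,0,0,0,0],[60,0.1,1,0,0,0,0],[60,0,1,0,0,0,0],[60,0,0.8,0,0,0,0],[60,0,0.3,0,0,0,0],[60,0,0,0,0,0,0]]

```text
time_s: 8.27
tcp_pos: [0.4994, 0.2542, 0.1723]
ee_rot: [[-0.974, -0.224, -0.008], [-0.224, 0.974, -0.015], [0.011, -0.013, -1.0]]
wrist_force: [-0.5, -0.4, -1.3]
gripper_width: 0.598
```

```bash
python3 - <<'E'
from h import *
s=sense();print(s["tcp_pos"],s["ee_rot"].round(3),s["gripper_width"],s["joints"].round(1))
c=capture("top");save(c,"t6");np.save("t6.npy",cloud(c));
for l in ("bay","mould_pink","mould_blue"):
  for r in recognise(l,c)[:3]: print(l,round(r["score"],2),w(r["at"],c).round(3))
cv2.imwrite("pics/t6c.png",cv2.resize(np.array(c["pixels"])[170:300,240:430,::-1],None,fx=4.2,fy=4.2))
E
```

```text
[0.49936825 0.25424991 0.17225407] [[-0.974 -0.224 -0.008]
 [-0.224  0.974 -0.015]
 [ 0.011 -0.013 -1.   ]] 0.5980209268615226 [  43.7   19.   -13.2    0.4  -58.7 -120.9]
bay 0.61 [0.504 0.055 0.007]
mould_pink 0.84 [ 0.491 -0.027  0.068]
mould_blue 0.79 [ 0.481 -0.105  0.065]
mould_blue 0.25 [ 0.494 -0.024  0.069]
```

View pics/t6c.png

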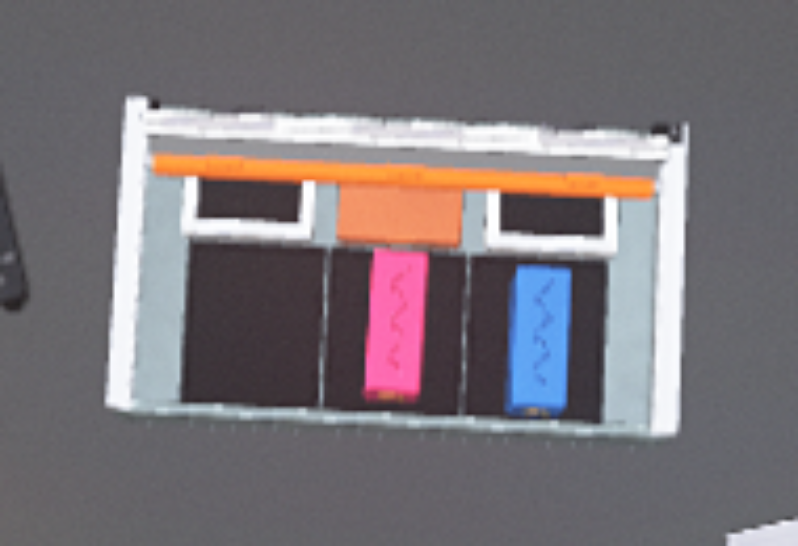

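```bash
python3 - <<'E'
from h import *
im=cv2.imread("pics/t6.png");P=np.load("t6.npy")
C=np.array([.523,-.028]);a=np.radians(-4.4);ex=np.array([np.cos(a),np.sin(a)]);ey=np.array([-ex[1],ex[0]])
L=np.stack([(P[...,:2]-C)@ex,(P[...,:2]-C)@ey,P[...,2]],-1)*1000
r=L[170:300,240:430];b=im[170:300,240:430].max(-1)
m=(b<60)&(r[...,1]>35)&(r[...,1]<135)&(r[...,2]<40)&(r[...,2]>-10)&(r[...,0]<30)
Q=r[m];print(len(Q),np.percentile(Q,[1,5,50,95,99],axis=0).round(1))
for z0,z1 in((0,13),(15,26)):
    S=Q[(Q[:,2]>z0)&(Q[:,2]<z1)];print(z0,len(S),S.min(0).round(),S.max(0).round())
hsv=cv2.cvtColor(im,cv2.COLOR_BGR2HSV)[170:300,240:430]
for lo,hi,mz in(((160,100,80),(175,255,255),55),((100,120,80),(125,255,255),55),((8,150,150),(16,255,255),80)):
    mm=cv2.inRange(hsv,lo,hi)>0; S=r[mm&(r[...,2]>mz)&(r[...,2]<130)];print(S.mean(0).round(1),S.min(0).round(),S.max(0).round())
E
```

```text
197 [[-72.6  36.2   0.9]
 [-72.   36.9   3.1]
 [-56.9  98.7   9.8]
 [ 18.5 119.3  22.5]
 [ 19.2 119.9  24.6]]
0 141 [-73.  35.   1.] [ 20. 121.  13.]
15 40 [-73.  37.  15.] [ 19. 120.  25.]
[-26.7  -0.3  64.2] [-66. -16.  55.] [14. 16. 73.]
[-31.2 -81.9  64.3] [-71. -98.  55.] [  9. -66.  72.]
[49.4 -0.4 96.7] [  43. -137.   84.] [ 55. 137. 108.]
```

apply_moves:
  plan:
    - [[60,0.3,0.5,-0.3,-0.012,0,0],[60,0.2,0.4,-0.8,0,0,0],[60,0,0,-1,0,0,0],[60,0,0,-0.8,0,0,0],[60,0,0,-0.5,0,0,0],[60,0,0,0,0,0,0]]

```text
time_s: 8.97
tcp_pos: [0.5144, 0.2689, 0.089]
ee_rot: [[-0.977, -0.214, -0.002], [-0.213, 0.977, -0.023], [0.006, -0.022, -1.0]]
wrist_force: [-0.2, -0.3, -0.8]
gripper_width: 0.601
```

apply_moves:
  plan:
    - [[60,-0.1,0.3,-0.6,-0.02,0,0],[60,0,0,-0.7,0,0,0],[60,0,0,-0.5,0,0,0],[60,0,0,-0.2,0,0,0],[60,0,0,0,0,0,0]]

```text
time_s: 9.38
tcp_pos: [0.5147, 0.2732, 0.0419]
ee_rot: [[-0.978, -0.209, 0.003], [-0.208, 0.977, -0.041], [0.005, -0.041, -0.999]]
wrist_force: [0.2, -0.5, 0.2]
gripper_width: 0.599
```

apply_moves:
  plan:
    - [[60,-0.1,0.15,-0.1,0.04,0,0],[60,0,0,0,0,0,0],[0,0,0,0,0,0,0],[0,0,0,0,0,0,0],[0,0,0,0,0,0,0],[0,0,0,0,0,0,0],[0,0,0,0,0,0,0],[0,0,0,0,0,0,0]]

```text
time_s: 10.05
tcp_pos: [0.5155, 0.2771, 0.0456]
ee_rot: [[-0.978, -0.208, 0.011], [-0.208, 0.978, 0.003], [-0.011, 0.001, -1.0]]
wrist_force: [0.6, -0.5, -0.5]
gripper_width: 0.369
```

apply_moves:
  plan:
    - [[60,0,0,0,0,0,0],[60,0,0,0,0,0,0],[60,0,0,-0.3,0,0,0],[60,0,0,-0.3,0,0,0],[0,0,0,-0.05,0,0,0],[0,0,0,0,0,0,0],[0,0,0,0,0,0,0],[0,0,0,0,0,0,0],[0,0,0,0,0,0,0],[0,0,0,0,0,0,0]]

```text
time_s: 10.88
tcp_pos: [0.5151, 0.2771, 0.0267]
ee_rot: [[-0.978, -0.208, 0.009], [-0.208, 0.978, 0.001], [-0.009, -0.001, -1.0]]
wrist_force: [-0.0, 0.3, -2.6]
gripper_width: 0.36
```

apply_moves:
  plan:
    - [[60,0,0,0,0,0,0],[60,0,0,0,0,0,0],[60,0,0,0.2,0,0,0],[60,0,0,0,0,0,0]]

```text
time_s: 11.22
tcp_pos: [0.5154, 0.2772, 0.0326]
ee_rot: [[-0.978, -0.209, 0.01], [-0.209, 0.978, 0.002], [-0.01, -0.0, -1.0]]
wrist_force: [1.2, 0.2, 0.5]
gripper_width: 0.562
```

apply_moves:
  plan:
    - [[0,0,0,0.2,0,0,0],[0,0,0,0,0,0,0],[0,0,0,0,0,0,0],[0,0,0,0,0,0,0],[0,0,0,0,0,0,0],[0,0,0,0,0,0,0]]

```text
time_s: 11.72
tcp_pos: [0.5158, 0.2775, 0.0392]
ee_rot: [[-0.978, -0.209, 0.012], [-0.209, 0.978, 0.003], [-0.012, 0.001, -1.0]]
wrist_force: [0.7, 0.0, -0.7]
gripper_width: 0.367
```

apply_moves:
  plan:
    - [[0,0,0,0.4,0,0,0],[0,0,0,0.8,0,0,0],[0,0,0,1,0,0,0],[0,0,0,1,0,0,0],[0,0,0,1,0,0,0],[0,0,0,1,0,0,0],[0,0,0,0.6,0,0,0],[0,0,0,0,0,0,0]]

```text
time_s: 12.38
tcp_pos: [0.5117, 0.274, 0.1904]
ee_rot: [[-0.978, -0.207, 0.003], [-0.207, 0.978, -0.004], [-0.002, -0.004, -1.0]]
wrist_force: [-0.3, -0.2, -0.3]
gripper_width: 0.366
```

```bash
python3 - <<'E'
from h import *
s=sense();print(s["tcp_pos"],s["gripper_width"],s["wrist_force"])
c=capture("side");save(c,"s7")
E
```

```text
[0.51171854 0.27401228 0.19037551] 0.3657098415868457 [-0.25333004 -0.19266692 -0.33964857]
```

View pics/s7.png

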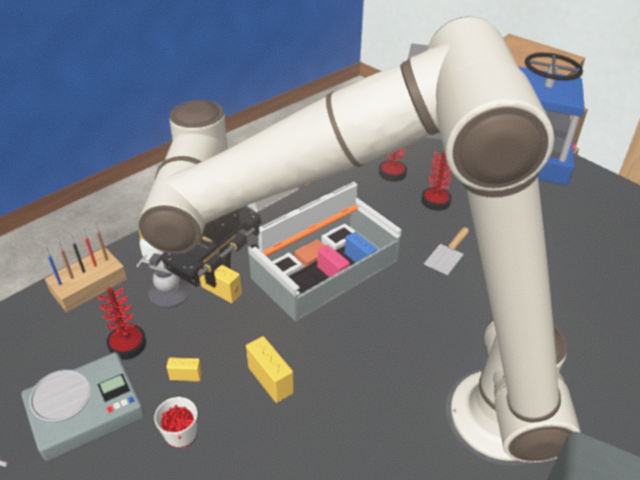

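The picture shows the middle-sized mould held under the gripper at about (222,282). The cover is standing open at (310,220). Next I carry the mould over the tray.

apply_moves:
  plan:
    - [[0,0,-0.7,0.1,0,0,-0.1],[0,0,-0.9,0.1,0,0,-0.1],[0,0,-0.9,0,0,0,-0.09],[0,0,-0.9,0,0,0,0],[0,0,-0.9,0,0,0,0],[0,0,-0.9,0,0,0,0],[0,0,-0.9,0,0,0,0],[0,0,-0.8,0,0,0,0],[0,0,-0.6,0,0,0,0],[0,0,-0.3,0,0,0,0],[0,0,0,0,0,0,0]]

```text
time_s: 13.35
tcp_pos: [0.4991, 0.0674, 0.1769]
ee_rot: [[-0.995, 0.097, -0.03], [0.097, 0.995, -0.015], [0.029, -0.018, -0.999]]
wrist_force: [-0.2, 0.2, -1.4]
gripper_width: 0.363
```

apply_moves:
  plan:
    - [[0,0.2,-0.35,0,0.015,-0.03,0.02],[0,0,0,0,0,0,0],[0,0,0,0,0,0,0]]

```text
time_s: 13.6
tcp_pos: [0.5031, 0.059, 0.1743]
ee_rot: [[-0.997, 0.078, -0.004], [0.078, 0.997, -0.001], [0.004, -0.001, -1.0]]
wrist_force: [-0.3, 1.0, -0.7]
gripper_width: 0.37
```

```bash
python3 - <<'E'
from h import *
s=sense();print(s["tcp_pos"],s["ee_rot"].round(3),s["gripper_width"])
c=capture("side");save(c,"s8");P=cloud(c)
hsv=cv2.cvtColor(np.array(c["pixels"]),cv2.COLOR_RGB2HSV);m=cv2.inRange(hsv,(20,100,80),(36,255,255))>0
Q=P[m&(abs(P[...,0]-.5)<.08)&(abs(P[...,1]-.056)<.08)&(P[...,2]>.05)];print(len(Q),Q.min(0).round(3),Q.max(0).round(3))
cv2.imwrite("pics/s8c.png",cv2.resize(np.array(c["pixels"])[130:330,200:430,::-1],None,fx=3,fy=3))
E
```

```text
[0.50312682 0.05904676 0.17430062] [[-0.997  0.078 -0.004]
 [ 0.078  0.997 -0.001]
 [ 0.004 -0.001 -1.   ]] 0.3702146138119062
731 [ 0.455 -0.017  0.116] [0.576 0.102 0.267]
```

View pics/s8c.png

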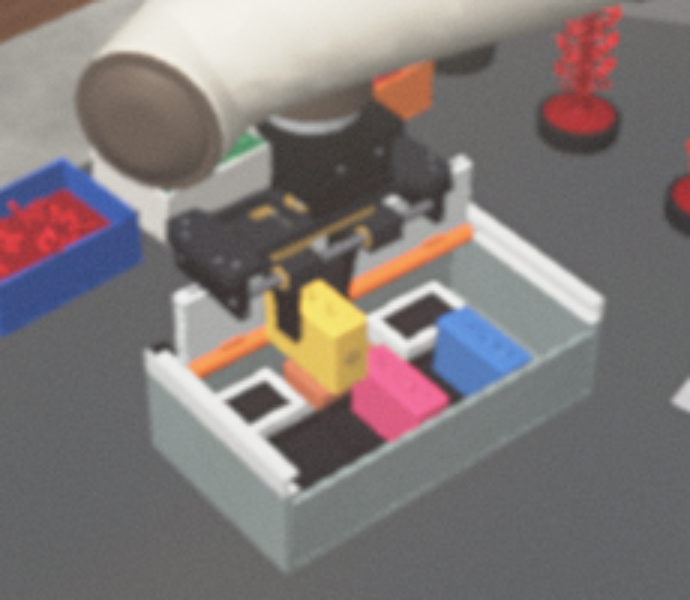

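apply_moves:
  plan:
    - [[0,0.1,-0.1,-0.4,0,0,0],[0,0,0,-0.6,0,0,0],[0,0,0,-0.6,0,0,0],[0,0,0,-0.6,0,0,0],[0,0,0,-0.6,0,0,0],[0,0,0,-0.4,0,0,0],[0,0,0,-0.2,0,0,0],[0,0,0,0,0,0,0]]

```text
time_s: 14.32
tcp_pos: [0.5066, 0.0614, 0.0813]
ee_rot: [[-0.997, 0.072, -0.006], [0.072, 0.997, -0.001], [0.005, -0.001, -1.0]]
wrist_force: [-0.3, 0.9, -1.6]
gripper_width: 0.363
```

apply_moves:
  plan:
    - [[0,-0.05,-0.2,-0.3,0,0,0],[0,0,0,-0.3,0,0,0],[0,0,0,-0.3,0,0,0],[0,0,0,0,0,0,0],[0,0,0,0,0,0,0]]

```text
time_s: 14.73
tcp_pos: [0.5064, 0.0568, 0.0571]
ee_rot: [[-0.997, 0.071, -0.004], [0.071, 0.997, -0.0], [0.004, -0.001, -1.0]]
wrist_force: [-0.0, -0.4, -0.8]
gripper_width: 0.367
```

apply_moves:
  plan:
    - [[0,0,0,-0.15,0,0,0],[0,0,0,-0.1,0,0,0],[0,0,0,-0.05,0,0,0],[0,0,0,0,0,0,0]]

```text
time_s: 15.07
tcp_pos: [0.5072, 0.057, 0.0498]
ee_rot: [[-0.997, 0.071, -0.001], [0.071, 0.997, 0.001], [0.001, 0.0, -1.0]]
wrist_force: [0.2, -0.5, -1.3]
gripper_width: 0.365
```

apply_moves:
  plan:
    - [[0,0,0,-0.1,0,0,0],[0,0,0,-0.08,0,0,0],[0,0,0,0,0,0,0]]

```text
time_s: 15.32
tcp_pos: [0.5076, 0.0573, 0.0478]
ee_rot: [[-0.998, 0.069, -0.0], [0.069, 0.998, 0.0], [0.0, 0.0, -1.0]]
wrist_force: [0.3, -0.4, -0.8]
gripper_width: 0.366
```

```bash
python3 - <<'E'
from h import *
s=sense();print(s["tcp_pos"],s["wrist_force"])
c=capture("side");save(c,"s9")
cv2.imwrite("pics/s9c.png",cv2.resize(np.array(c["pixels"])[150:330,220:420,::-1],None,fx=3.3,fy=3.3))
E
```

```text
[0.50764098 0.05731954 0.04782257] [ 0.27449226 -0.42135927 -0.76508434]
```

View pics/s9c.png

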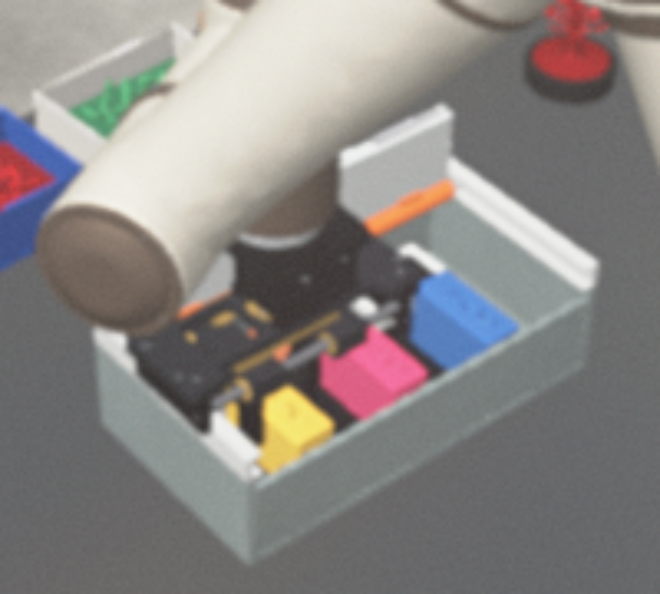

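apply_moves:
  plan:
    - [[0,-0.05,0,-0.12,0,0,0],[0,0,0,-0.08,0,0,0],[0,0,0,0,0,0,0]]

```text
time_s: 15.62
tcp_pos: [0.5079, 0.0576, 0.0477]
ee_rot: [[-0.998, 0.067, 0.004], [0.067, 0.998, 0.0], [-0.004, 0.0, -1.0]]
wrist_force: [-0.3, -0.5, -2.1]
gripper_width: 0.363
```

apply_moves:
  plan:
    - [[0,-0.05,0,-0.15,0,0,0],[0,0,0,-0.15,0,0,0]]

```text
time_s: 15.78
tcp_pos: [0.5084, 0.0578, 0.0468]
ee_rot: [[-0.998, 0.064, 0.007], [0.064, 0.998, -0.001], [-0.008, -0.001, -1.0]]
wrist_force: [-17.0, 3.8, 43.5]
gripper_width: 0.368
```

apply_moves:
  plan:
    - [[0,0,0,0.04,0,0,0],[0,0,0,0,0,0,0]]

```text
time_s: 15.95
tcp_pos: [0.509, 0.0582, 0.0496]
ee_rot: [[-0.998, 0.063, 0.011], [0.063, 0.998, -0.0], [-0.011, 0.001, -1.0]]
wrist_force: [0.1, -0.1, -1.4]
gripper_width: 0.368
```

```bash
python3 - <<'E'
from h import *
s=sense();print(s["tcp_pos"],s["wrist_force"])
c=capture("side");save(c,"s10")
cv2.imwrite("pics/s10c.png",cv2.resize(np.array(c["pixels"])[150:330,220:420,::-1],None,fx=3.3,fy=3.3))
E
```

```text
[0.50898161 0.05824942 0.04957545] [ 0.12562293 -0.056984   -1.3611926 ]
```

View pics/s10c.png

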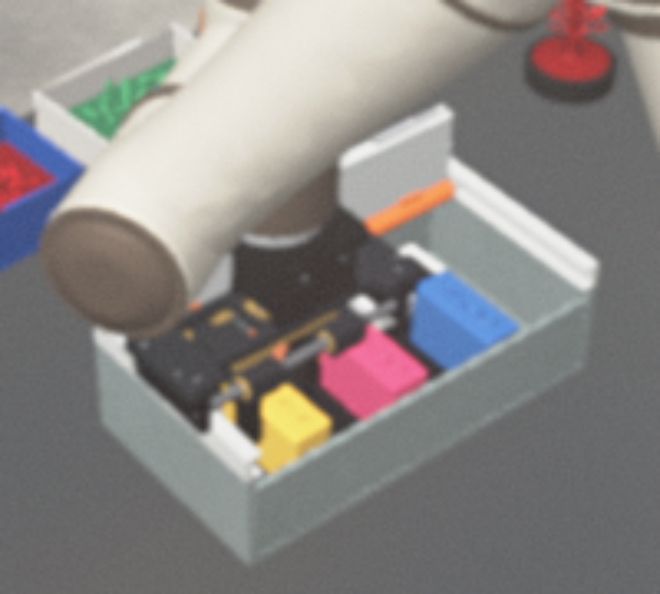

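apply_moves:
  plan:
    - [[45,0,0,-0.08,0,0,0],[58,0,0,0,0,0,0],[58,0,0,0,0,0,0],[58,0,0,0,0,0,0],[58,0,0,0.3,0,0,0],[58,0,0,0.6,0,0,0],[58,0,0,0.8,0,0,0],[58,0,0,1,0,0,0],[58,0,0,1,0,0,0],[58,0,0,1,0,0,0],[58,0,0,1,0,0,0],[58,0,0,0,0,0,0]]

```text
time_s: 17.0
tcp_pos: [0.5058, 0.056, 0.1934]
ee_rot: [[-0.998, 0.064, 0.001], [0.064, 0.998, -0.006], [-0.001, -0.006, -1.0]]
wrist_force: [0.9, -0.4, 0.1]
gripper_width: 0.58
```

apply_moves:
  plan:
    - [[58,0,1,0.3,0,0,0],[58,0,1,0.3,0,0,0],[58,0,1,0,0,0,0],[58,0,1,0,0,0,0],[58,0,1,0,0,0,0],[58,0,1,0,0,0,0],[58,0,1,0,0,0,0],[58,0,1,0,0,0,0],[58,0,0.5,0,0,0,0],[58,0,0,0,0,0,0]]

```text
time_s: 17.83
tcp_pos: [0.5044, 0.2767, 0.2143]
ee_rot: [[-0.998, 0.068, 0.008], [0.068, 0.998, -0.001], [-0.008, -0.0, -1.0]]
wrist_force: [0.1, -0.7, 0.4]
gripper_width: 0.581
```

```bash
python3 - <<'E'
from h import *
s=sense();print(s["time_s"],s["tcp_pos"])
c=capture("side");cv2.imwrite("pics/s11.png",cv2.resize(np.array(c["pixels"])[150:330,220:420,::-1],None,fx=3.3,fy=3.3))
c=capture("top");P=cloud(c);im=np.array(c["pixels"])[:,:,::-1].copy()
cv2.imwrite("pics/t11.png",cv2.resize(im[170:300,240:430],None,fx=4.2,fy=4.2))
C=np.array([.523,-.028]);a=np.radians(-4.4);ex=np.array([np.cos(a),np.sin(a)]);ey=np.array([-ex[1],ex[0]])
L=np.stack([(P[...,:2]-C)@ex,(P[...,:2]-C)@ey,P[...,2]],-1)*1000
r=L[170:300,240:430];hsv=cv2.cvtColor(im,cv2.COLOR_BGR2HSV)[170:300,240:430]
for n,lo,hi,mz in(("y",(20,100,80),(36,255,255),56),("p",(160,100,80),(175,255,255),55),("b",(100,120,80),(125,255,255),55),("bar",(8,150,150),(16,255,255),80)):
    mm=cv2.inRange(hsv,lo,hi)>0; S=r[mm&(r[...,2]>mz)&(r[...,2]<130)];print(n,S.mean(0).round(1),S.min(0).round(),S.max(0).round())
E
```

```text
17.8333 [0.50436979 0.27670264 0.21425375]
y [-25.4  84.8  64.2] [-64.  69.  56.] [ 15. 101.  74.]
p [-26.5  -0.3  64.3] [-66. -16.  56.] [14. 16. 74.]
b [-31.2 -81.9  64.1] [-71. -98.  55.] [  8. -66.  73.]
bar [49.5 -0.4 96.5] [  44. -137.   83.] [ 55. 137. 107.]
```

View pics/s11.png

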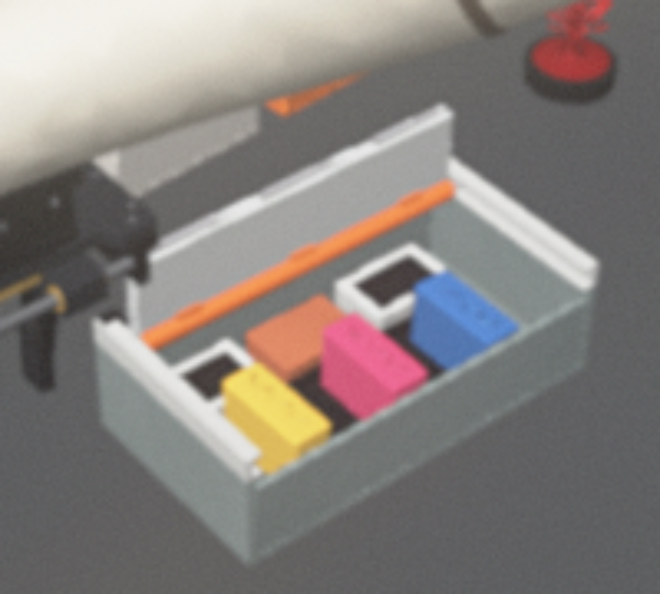

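View pics/t11.png

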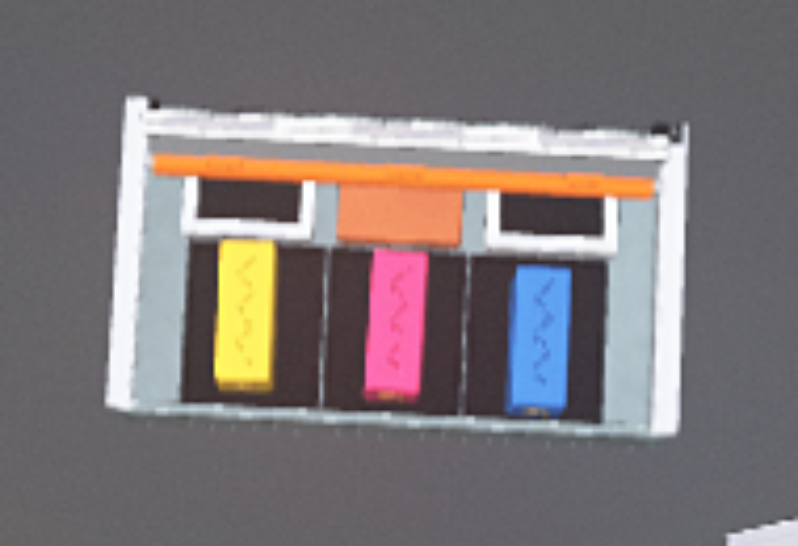

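```bash
python3 -c "
from station import *
print(finish_job(), sense()['time_s'])"
```

```text
the job is handed in; nothing more can be done
the job is handed in; nothing more can be done
```

The cover stands folded open, the middle-sized yellow mould is upright in the empty left tray, and I handed the job in after about 18 s of the allowed 51 s. No verdict is reported.

**Last checks:**
- **Cover:** the bar measured about 18–19 mm in front of the hinge line. That puts the joint at about 1.25 rad, above the required 1.2.
- **Yellow mould:** its centre was about 2–3 mm from my estimate of the tray centre in both directions, with its top at the expected 64 mm and standing upright. I took the bay position from depth data and the network, which agreed to about 3 mm.
- **Pink and blue moulds:** both measured within 1 mm of where they were before I placed the yellow mould. I had no comparable reading from before the cover was opened. Both look upright.
- **Wax trees:** I stayed clear of them. Two were standing in the last full side picture, taken while carrying the mould. The third was hidden behind the arm there, and I did not check any of them separately at the end.
- **Robot:** it was clear of everything, 0.21 m up to the left of the case.

**What did not go as planned:**
- **First approach to the bar:** tilting the tool by 30° ran into a joint limit. I backed out and pushed with a tilt that grew from about 8° to 18°.
- **Grasp:** the gripper height drifted, so I had to re-grip the mould twice.
- **Setting down:** the mould pressed the tray floor with about 43 N at the wrist for a moment. I eased up about 3 mm and released it there.

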